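# Fetch the hemmed-in eraser from the desk organiser

## Robot

A 6-joint arm with a two-finger parallel gripper is mounted at the origin on the work surface; the furniture and walls round the work are solid. World frame = base frame: x ahead of the robot, y to its left, z up, the work surface at z = 0. Lengths are in mm, angles in degrees, forces in N, time in s.
With the tool pointing down it reaches from about 300 to 1000 mm from the base axis. Payload 5.1 kg.
Tool frame: the origin (TCP) lies at the very end of the fingers, on their centre line; the grasp point (between the pads) lies 19 mm behind it (ctrl.pinch_z is the distance from the TCP to the grasp point, in mm); z points along the fingers, y is the line along which they close (so a half turn about z gives the same grasp; the last joint's range is limited). The gripper opens to 95 mm and grips with 3 to 60 N. Pads are 20 mm wide; open, the fingers measure 119 mm over their backs; the gripper's body (75 mm by 180 mm) begins 59 mm behind the grasp point.
Start: joints at [63.449, 7.093, 94.555, -0, 78.352, -4.733], TCP at [241.601, 603.418, 214.656] pointing down, gripper open.
Joint ranges: [-149.61, 149.61], [-58.7, 133.49], [1.44, 155.28], [-77.14, 257.14], [18.33, 153.61], [-166.67, 166.67]. Speed limits (degrees/s): [147.25, 147.25, 180, 180, 180, 180].

## Interface

Orientations are given as [roll, pitch, yaw] about the fixed x, y, z axes, in that order (R = Rz(yaw) Ry(pitch) Rx(roll)).
In Python, from workcell import ctrl, solver, optics, order, nets, get_time, get_joint_pos, get_joint_vel, get_joint_efforts, get_eef_pos, get_eef_rot, get_wrist_force, get_torque, get_finger_gap, get_grasp_force gives the robot as it stands. Calls block until the motion is done:
- ctrl.move_ptp(position, orientation): joint-space move of the TCP to a pose.
- ctrl.movel(position, rotation=None, vel=150, contact_N=None): straight line of the TCP; rotation=None keeps the orientation; vel is the mean speed in mm/s. With contact_N (N) it stops when the force on the tool has changed by that much, and returns True; else False.
- ctrl.move_j(angles): joint-space move.
- ctrl.ungrasp() and ctrl.clamp(grip_force=None): open the fingers fully, or close them until they stop; grip_force is the grip in N (None keeps the last).
- ctrl.pause(seconds).
- solver.solve_ik(position, orientation): joint angles nearest the present ones, or None.
- optics.camera(name): name is "side" or "top"; returns a dict with "pixels" (420x560x3 uint8, red, green, blue), "camera_matrix" (3x3 intrinsics, pixels), "k1" (the pictures are not rectified: a ray, as slopes to the right and down, at radius r is drawn at 1 + k1 r^2 times it, then the intrinsics apply), "eye" and "rotation" of the camera in the world. Camera axes: x right, y up, looking along -z (the intrinsics and any distortion apply to the point x, -y, -z); pixel columns grow to the right and rows downward; lengths in mm; the calibration is good to about 2 mm. A picture is of the moment at which its call begins. There is no depth.
A pose or a line that the arm cannot do raises ctrl.IKError and nothing moves.
- order.sign_off(): hands the job in; it is judged then, once.
Trained networks look in a picture, given as the dict that the camera call returned (one of the last four; its "shot" number tells which), for a name from the list of things; names that differ only in an ending like _2 or _b are one class to them, and where a whole thing is asked for, a point or a joint stands for the part that bears it (a point fixed in the world has none). Each returns a list of dicts, best first, with "p" (0 to 1); they miss things now and then, are a little off and sometimes report something else, mostly with a low value. They report only what shows in the picture. A call takes as long as a camera call. They do not tell look-alikes from the thing itself.
- nets.boxes_of(picture, target): "rect" ([centre column, centre row, width, height] in pixels, round what is visible of it).
- nets.cut_out(picture, target): "region" (420x560 bool, what is visible of it) and "rect" ([centre column, centre row, width, height] in pixels, round what is visible of it).
- nets.pinpoint(picture, target): "pixel" ([column, row] in pixels: a listed point, or the origin of a listed thing).
Readings, each from a call of its own:
- get_time(): time.
- get_joint_pos(): joint angles.
- get_joint_vel(): joint speeds.
- get_joint_efforts(): joint torques, N m.
- get_eef_pos(): TCP position.
- get_eef_rot(): TCP orientation.
- get_wrist_force(): force on the tool from outside, world axes, zero at the start.
- get_torque(): the same for the moment, N m.
- get_finger_gap(): opening from 0.0 (shut) to 1.0 (fully open).
- get_grasp_force(): force on a finger pad.
Only numpy, scipy, OpenCV 4.12 (cv2) and the standard library are available. Lean on these libraries where they do the work, as an engineer would, in place of code of your own. Each camera call takes 0.05 s, during which the arm holds its last target. There are 200 camera calls.

## Task

The eraser lies at the back of the wooden desk organiser, hemmed in by the ink bottle, the glue stick and the rubber stamp. First stand those three upright on the notebook, leaving the eraser where it is; only then lay the eraser flat on the paper slips in the memo tray; and last put the three back upright on the organiser, each exactly on the spot where it stood at the start (to about a centimetre). Never tip the three over, and leave the other things on the desk where they are.

Things in the scene. Friction and masses are not known exactly. Their poses are not given: they have to be found in the camera images.
- organiser: Fixed light-wood board: plate 165 x 178 mm, top at z = 8 mm, rail 26 mm high at its back (x +62 to +70 mm), side lips 14 mm high. Flush grey pads: three of 56 mm at (x, y) = (-50, 0), (0, +54), (0, -54) mm and a small one for the eraser at (+3, 0). Bottle, glue stick and stamp start one on each large pad; which varies. Origin on the desk under the plate; x to the back rail, y left, z up.
- notebook: Fixed purple notebook lying flat on one side of the organiser (left or right varies), 210 mm along its x, 152 mm along its y: the area for things set aside. Origin: centre of its underside; the flat cover on which things stand is at z = 11 mm. Usable cover x -104 to +104, y -75 to +71 mm.
- memo_tray: Fixed black open memo tray on the other side of the organiser: 105 mm along x, 125 mm along y, rim 34 mm high, walls 7 mm. A white block of paper slips lies in it, its top at z = 21 mm, covering x -44 to +42, y -51 to +54 mm. Origin: centre of the underside, z up.
- ink_bottle: Square blue ink bottle with a round black screw cap (fixed on): body 50 x 50 x 55 mm, cap 30 mm in diameter from z = 55 to 73 mm. 0.16 kg. Origin: centre of the underside, z up.
- glue_stick: Round glue stick standing upright, 27 mm in diameter, 90 mm high, 35 g. Origin: centre of the underside, z up.
- rubber_stamp: Wooden rubber stamp standing on its base block (26 mm along x, 60 mm along y, 16 mm high) with a turned upright handle: neck 16 mm in diameter from z = 16 to 36 mm, grip 24 mm in diameter from z = 36 to the top at 74 mm. 70 g. Origin: centre of the underside, z up.
- eraser: Eraser in a sleeve, lying flat: 21 mm along x, 45 mm along y, 12 mm thick, 25 g. Origin: centre of the underside, z up. Starts on the organiser between the three square pads and the rail, its long side about along the rail.
- pen: Loose black pen lying on the desk in front of the organiser, 142 mm along its x, 10 mm thick; a bystander. Origin: underside, middle.
- binder_clip: Loose black binder clip standing on the desk, 38 x 28 x 50 mm; a bystander. Origin: underside, middle.
There are look-alikes about, which are no part of the job. What is shaped like the eraser but purple is not meant.

How it is judged:
By the outcome, as a careful person would: the job done as asked, in the order asked, and still so for the second after the job is handed in, with the robot touching nothing.
It also fails if it takes over 144 s, if anything falls off the work surface, if the arm or the gripper's body presses on something with over 40 N, if the wrist force passes 120 N, or if a joint passes its speed limit or range.

## Working session

There is one attempt and no reset: what is moved stays moved. The work goes in short steps, each a Python script; the robot and the scene stay as the last script left them, time stands still between calls to the robot, and variables do not carry over. Pictures are saved under pics/ and viewed, at most 14 in all, crops included, and the job is handed in when it is done.

```bash
mkdir -p pics; ls; cat > h.py <<'E'
import numpy as np, cv2
from workcell import *
def ray(c,px):
    K=np.array(c["camera_matrix"]);d=np.array([(px[0]-K[0,2])/K[0,0],(px[1]-K[1,2])/K[1,1]])
    u=d.copy()
    for _ in range(20): u=d/(1+c["k1"]*(u@u))
    return np.array(c["eye"]),np.array(c["rotation"])@np.array([u[0],-u[1],-1])
def at(c,px,z):
    e,v=ray(c,px); return e+v*(z-e[2])/v[2]
def proj(c,P):
    K=np.array(c["camera_matrix"]);q=np.array(c["rotation"]).T@(np.array(P,float)-np.array(c["eye"]))
    u=np.array([q[0],-q[1]])/-q[2];u=u*(1+c["k1"]*(u@u));return K[:2,:2]@u+K[:2,2]
def save(n,im): cv2.imwrite("pics/"+n,cv2.cvtColor(np.ascontiguousarray(im),cv2.COLOR_RGB2BGR))
E
python3 - <<'E'
from h import *
for n in("top","side"):
    c=optics.camera(n);save(n+"0.png",c["pixels"]);print(n,c["eye"],c["rotation"],c["camera_matrix"],c["k1"])
    for t in "organiser notebook memo_tray ink_bottle glue_stick rubber_stamp eraser pen binder_clip".split():
        print(t,[(np.round(d["pixel"]).tolist(),round(d["p"],2)) for d in nets.pinpoint(c,t)[:4]])
print(get_time())
E
```

```text
pics
top [482.97666007 -25.52972403 997.65188234] [  3.08756486  -1.53460208 -90.30680099] [[487.86382985   0.         280.4686603 ]
 [  0.         487.86382985 213.10508357]
 [  0.           0.           1.        ]] 0.04802883710953009
organiser [([402.0, 252.0], 0.2)]
notebook [([143.0, 235.0], 0.74)]
memo_tray [([403.0, 251.0], 0.88)]
ink_bottle []
glue_stick [([300.0, 187.0], 0.46)]
rubber_stamp [([317.0, 163.0], 0.71)]
eraser [([264.0, 174.0], 0.71), ([206.0, 158.0], 0.7), ([290.0, 166.0], 0.65), ([211.0, 225.0], 0.61)]
pen [([234.0, 266.0], 0.85)]
binder_clip [([404.0, 250.0], 0.74), ([268.0, 175.0], 0.65), ([318.0, 270.0], 0.52)]
side [-44.91369535 859.43685518 519.97465812] [  65.41936988   -0.49426732 -146.67061849] [[537.93688603   0.         282.10583495]
 [  0.         537.93688603 207.92392672]
 [  0.           0.           1.        ]] -0.003606078991045122
organiser [([258.0, 207.0], 0.85)]
notebook [([252.0, 211.0], 0.63), ([225.0, 281.0], 0.62)]
memo_tray [([367.0, 190.0], 0.88)]
ink_bottle [([250.0, 214.0], 0.88), ([351.0, 218.0], 0.45)]
glue_stick [([276.0, 205.0], 0.91)]
rubber_stamp [([265.0, 194.0], 0.78)]
eraser [([318.0, 180.0], 0.44), ([258.0, 248.0], 0.41)]
pen [([311.0, 249.0], 0.77)]
binder_clip [([349.0, 215.0], 0.48), ([275.0, 204.0], 0.41)]
1.0
```

View pics/top0.png

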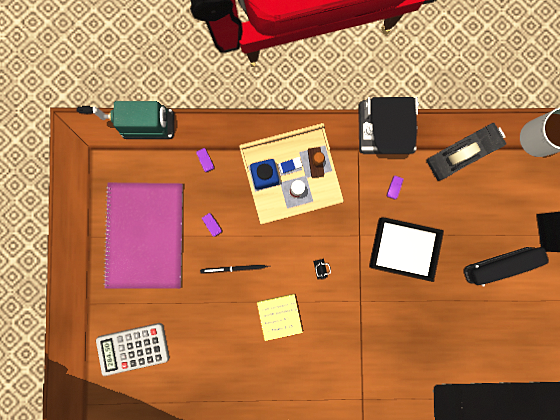

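View pics/side0.png

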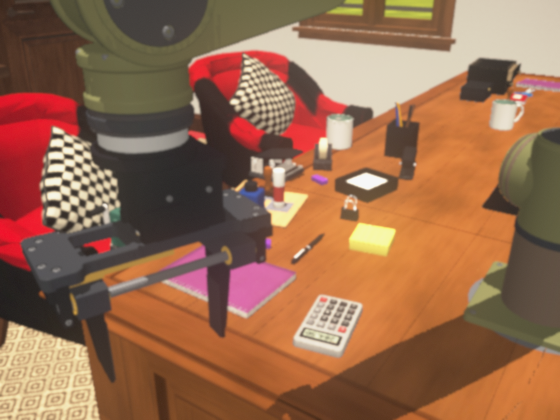

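The top picture shows the organiser at (291,172): bottle on the left pad (264,173), glue stick on the front pad (298,188), stamp on the right pad (317,162). Candidates for the eraser are the blue/white one at (291,166) and purple ones at (206,159), (212,224) and (395,187). I choose (291,166) because it's on the organiser between the three and isn't purple. The notebook is on the left (144,235) and the tray on the right (406,249). The side picture is partly hidden by the arm.

```bash
python3 - <<'E'
s=open('h.py').read()
s=s.replace('def ray(','from scipy.spatial.transform import Rotation as Ro\ndef RR(c): return Ro.from_euler("xyz",c["rotation"],degrees=True).as_matrix()\ndef ray(').replace('np.array(c["rotation"])','RR(c)')
open('h.py','w').write(s)
E
python3 - <<'E'
from h import *
c=optics.camera("top");im=c["pixels"]
save("crop1.png",cv2.resize(im[115:230,230:350],None,fx=5,fy=5,interpolation=cv2.INTER_CUBIC))
for n,px in dict(nb=(144,235),tray=(406,249),bottle=(264,173),glue=(298,188),stamp=(318,157),er=(291,166)).items(): print(n,at(c,px,10).round())
hsv=cv2.cvtColor(im,cv2.COLOR_RGB2HSV)
def rect(m):
    m=m.astype(np.uint8);k,_=cv2.findContours(m,0,2);k=max(k,key=cv2.contourArea);return k
for n,m,z in (("nb",(hsv[...,0]>140)&(hsv[...,0]<165)&(hsv[...,1]>80)&(np.arange(420)[:,None]>170),11),("paper",(im.min(2)>215)&(np.arange(560)[None]>360)&(np.arange(420)[:,None]>200)&(np.arange(560)[None]<450)&(np.arange(420)[:,None]<290),21)):
    k=rect(m)[:,0,:];W=np.array([at(c,p,z)[:2] for p in k],np.float32);print(n,cv2.minAreaRect(W))
E
```

```text
nb [493. 221.  10.]
tray [ 462. -306.   10.]
bottle [618. -19.  10.]
glue [587. -88.  10.]
stamp [ 651. -130.   10.]
er [632. -74.  10.]
nb ((493.6827392578125, 221.24440002441406), (147.6729736328125, 206.8083038330078), 89.31351470947266)
paper ((462.8537292480469, -302.5790710449219), (104.4703598022461, 86.4504623413086), 77.69023132324219)
```

View pics/crop1.png

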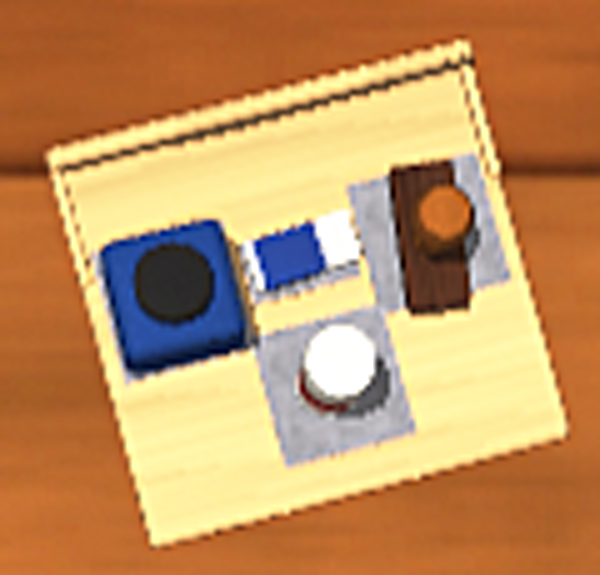

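The crop confirms the blue/white eraser at crop (302,250), between the bottle (175,284), glue stick (341,361) and stamp (446,213). Next I fit poses from these features.

```bash
python3 - <<'E'
from h import *
from scipy.optimize import least_squares
c=optics.camera("top")
f=lambda x,y:(230+x/5-.4,115+y/5-.4)
def fit(pts,x0):
    g=lambda p:np.concatenate([proj(c,[p[0]+a*np.cos(p[2])-b*np.sin(p[2]),p[1]+a*np.sin(p[2])+b*np.cos(p[2]),z])-q for (a,b,z),q in pts])
    r=least_squares(g,x0);return r.x[:2].round(1),np.degrees(r.x[2]).round(1),abs(r.fun).max().round(2)
def obj(X,Y,z,C,x0): # corners order: TL,TR,BR,BL ; up=+x, left=+y
    return fit([((sx*X/2,sy*Y/2,z),f(*q)) for (sx,sy),q in zip([(1,1),(1,-1),(-1,-1),(-1,1)],C)],x0)
print("org",fit([((-82.5,89,8),f(153,545)),((-82.5,-89,8),f(568,437)),((70,-82,26),f(465,45)),((70,82,26),f(52,155))],[630,-75,-.2]))
print("bottle",obj(50,50,63,[(98,252),(220,220),(250,345),(130,372)],[618,-19,.2]))
print("stamp",obj(60,26,24,[(388,167),(452,163),(470,308),(408,312)],[650,-130,0]))
print("eraser",obj(21,45,20,[(243,243),(350,210),(362,258),(262,291)],[632,-74,.2]))
print("cap",at(c,f(175,284),81)); print("glue",at(c,f(341,361),98)); print("stamptop",at(c,f(446,213),82))
print(get_eef_rot(),get_eef_pos())
g=nets.pinpoint(c,"memo_tray");print(at(c,g[0]["pixel"],0))
E
```

```text
org (array([621.1, -73.6]), np.float64(14.7), np.float64(2.95))
bottle (array([608.7, -20.5]), np.float64(13.8), np.float64(0.71))
stamp (array([ 638., -123.]), np.float64(6.4), np.float64(0.55))
eraser (array([633.4, -72.7]), np.float64(17.6), np.float64(0.65))
cap [611.30233488 -20.79355241  81.        ]
glue [580.11117549 -82.29979932  98.        ]
stamptop [ 638.01736482 -123.52555849   82.        ]
[-1.79998249e+02 -7.76014366e-04  1.58184290e+02] [241.58108002 603.41510572 214.65394472]
[ 458.41352535 -301.21679989    0.        ]
```

```bash
cat >> h.py <<'E'
S=dict(stamp=((638,-123.3),8,44,10),glue=((580.1,-82.3),14,50,10),bottle=((610.3,-20.6),13.8,30,18))
N=dict(stamp=(560,221),glue=(495,221),bottle=(430,221))
UP=190
def pick(xy,yaw,z,F):
    ctrl.move_ptp([*xy,UP],[180,0,yaw])
    ctrl.movel([*xy,z+25],vel=200)
    hit=ctrl.movel([*xy,z],vel=80,contact_N=6)
    ctrl.clamp(F); g=get_finger_gap()
    ctrl.movel([*xy,UP],vel=180)
    print("pick",hit,"gap",round(95*g,1),round(95*get_finger_gap(),1),"F",get_grasp_force(),"t",get_time())
def place(xy,yaw,z):
    ctrl.move_ptp([*xy,UP],[180,0,yaw])
    ctrl.movel([*xy,z+15],vel=180)
    hit=ctrl.movel([*xy,z-2],vel=30,contact_N=3)
    print("place",hit,get_eef_pos().round(1) if hasattr(get_eef_pos(),'round') else get_eef_pos(),z)
    ctrl.ungrasp()
    ctrl.movel([*xy,UP],vel=200)
    print("t",get_time(),np.round(get_wrist_force(),1))
E
python3 - <<'E'
from h import *
n="stamp";xy,yaw,z,F=S[n]
pick(xy,yaw,z,F);place(N[n],0,z+3)
c=optics.camera("top");save("a1.png",cv2.resize(c["pixels"][100:300,90:350],None,fx=3,fy=3))
E
```

```text
pick False gap 22.8 22.9 F 9.999965761089697 t 7.3667
place True [559.8 220.7  46.3] 47
t 12.2 [ 0.5  0.1 -0.2]
```

View pics/a1.png

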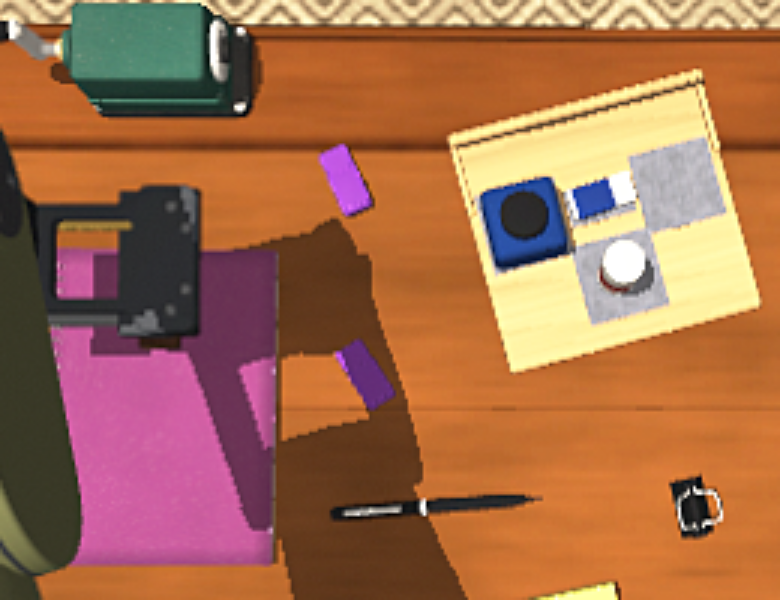

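The stamp is off its pad and on the notebook, mostly hidden under the gripper at (160,340). The bottle (525,215), glue stick (625,262) and eraser (600,197) have not moved.

```bash
python3 - <<'E'
from h import *
for n in("glue","bottle"):
    xy,yaw,z,F=S[n]; pick(xy,yaw,z,F);place(N[n],0,z+3)
ctrl.move_ptp([480,-60,330],[180,0,15])
ctrl.move_ptp([330,-60,330],[180,0,15])
print(get_time())
c=optics.camera("top");save("a2.png",cv2.resize(c["pixels"][110:310,90:450],None,fx=2.2,fy=2.2,interpolation=cv2.INTER_CUBIC))
im=c["pixels"];hsv=cv2.cvtColor(im,cv2.COLOR_RGB2HSV)
save("e.png",np.hstack([cv2.resize(im[140:195,265:320],(400,400),interpolation=cv2.INTER_CUBIC),cv2.resize(im[210:290,362:450],(400,364),interpolation=cv2.INTER_CUBIC)[:364].copy().__class__ and cv2.copyMakeBorder(cv2.resize(im[210:290,362:450],(400,364),interpolation=cv2.INTER_CUBIC),0,36,0,0,cv2.BORDER_CONSTANT)]))
E
```

```text
pick False gap 26.5 26.5 F 9.999406188726425 t 16.6
place True [494.9 221.   52.3] 53
t 21.1917 [ 0.7  0.1 -0.2]
pick False gap 50.1 50.1 F 17.999808490276337 t 25.3417
place True [429.9 221.   32.6] 33
t 29.8083 [-0.4  0.3  0.5]
31.6667
```

View pics/a2.png

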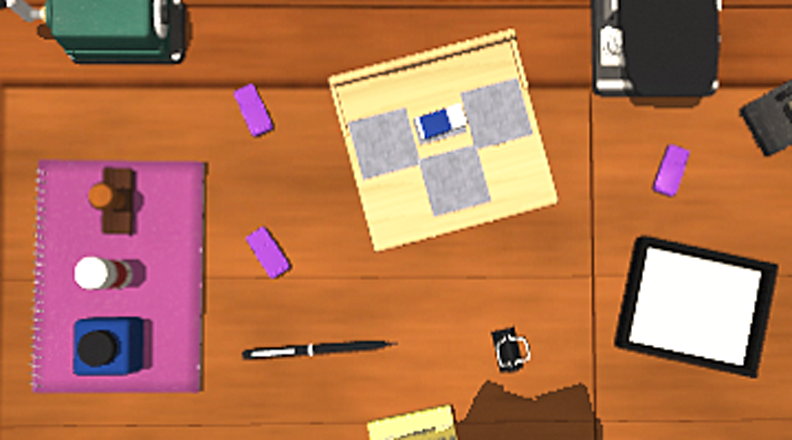

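View pics/e.png

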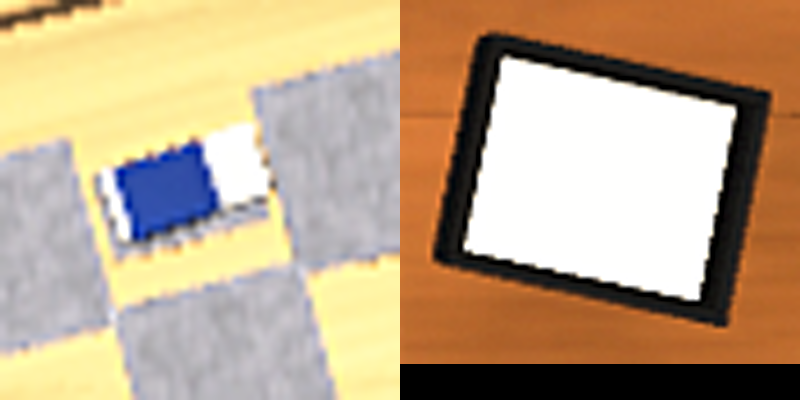

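The top picture shows the stamp, glue stick and bottle upright on the notebook at crop (118,200), (100,272) and (108,347). The eraser is still at (440,122). The close crop shows the eraser centred near (187,180) and the tray corners.

```bash
python3 - <<'E'
from h import *
from scipy.optimize import least_squares
c=optics.camera("top")
def fit(pts,x0):
    g=lambda p:np.concatenate([proj(c,[p[0]+a*np.cos(p[2])-b*np.sin(p[2]),p[1]+a*np.sin(p[2])+b*np.cos(p[2]),z])-q for (a,b,z),q in pts])
    r=least_squares(g,x0);return r.x[:2].round(1),np.degrees(r.x[2]).round(1),r.fun.round(1)
def obj(X,Y,zs,C,o,s,x0):
    return fit([((sx*X/2,sy*Y/2,z),(o[0]+q[0]/s-.4,o[1]+q[1]/s-.4)) for (sx,sy),q,z in zip([(1,1),(1,-1),(-1,-1),(-1,1)],C,zs)],x0)
print(obj(21,45,[20]*4,[(98,172),(257,122),(272,190),(122,240)],(265,140),400/55,[632,-74,.25]))
sh=lambda C:[(a-400,b) for a,b in C]
print(obj(105,125,[0,34,34,0],sh([(482,35),(771,93),(727,327),(435,263)]),(362,210),400/88,[462,-303,-.2]))
print(obj(86,105,[21]*4,sh([(500,55),(738,106),(700,301),(463,252)]),(362,210),400/88,[462,-303,-.2]))
E
```

```text
(array([633.8, -72.5]), np.float64(17.5), array([ 0.1, -0.3, -0.6, -0.2,  0.5,  0.3, -0. ,  0.2]))
(array([ 462.7, -304. ]), np.float64(-12.5), array([-0.9, -0.1,  1.1, -0.2,  0.6,  0.4, -0.9, -0.1]))
(array([ 462.9, -302.6]), np.float64(-12.1), array([ 0.5,  0.7, -0.6,  0.3, -0.2, -0.5,  0.4, -0.5]))
```

```bash
python3 - <<'E'
from h import *
pick((633.8,-72.5),17.2,12,8)
place((463,-304),24.7,25)
ctrl.move_ptp([480,0,300],[180,0,10])
c=optics.camera("top");im=c["pixels"]
save("e2.png",np.hstack([cv2.resize(im[130:220,230:350],(400,300)),cv2.resize(im[210:285,355:455],(400,300))]))
E
```

```text
pick False gap 45.0 45.0 F 7.9906319081783295 t 36.4
place True [ 462.9 -304.    24.1] 25
t 40.975 [-0.2 -0.2 -0.8]
```

View pics/e2.png

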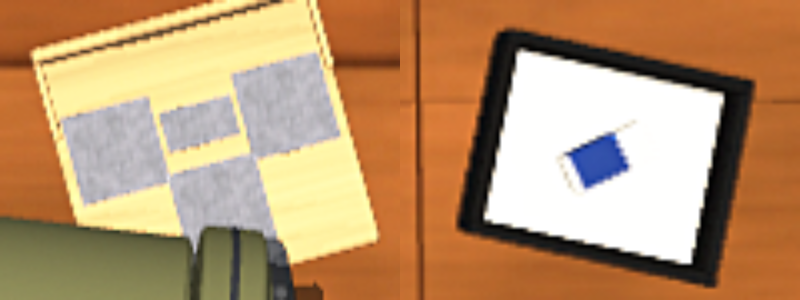

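The eraser lies flat on the slips at (595,160) in the right-hand panel. Now I put the three back in reverse order.

```bash
python3 - <<'E'
from h import *
for n in("bottle","glue","stamp"):
    xy,yaw,z,F=S[n]; pick(N[n],0,z+3,F);place(xy,yaw,z)
ctrl.move_ptp([480,-60,330],[180,0,15])
ctrl.move_ptp([330,-60,330],[180,0,15])
c=optics.camera("top");im=c["pixels"]
save("f.png",cv2.resize(im[115:230,230:350],None,fx=5,fy=5,interpolation=cv2.INTER_CUBIC));save("f2.png",im)
E
```

```text
pick False gap 49.6 50.0 F 17.999839782714844 t 46.3167
place True [610.2 -20.7  29.9] 30
t 50.8083 [-0.7 -0.2 -1. ]
pick False gap 26.9 26.5 F 10.000005215406418 t 55.0
place True [580.1 -82.3  49.6] 50
t 59.6083 [-0.3 -0.  -0.7]
pick False gap 22.8 23.0 F 9.999974363017827 t 64.05
place True [ 637.9 -123.7   43.6] 44
t 68.9 [-0.2 -0.2 -1.1]
```

View pics/f.png

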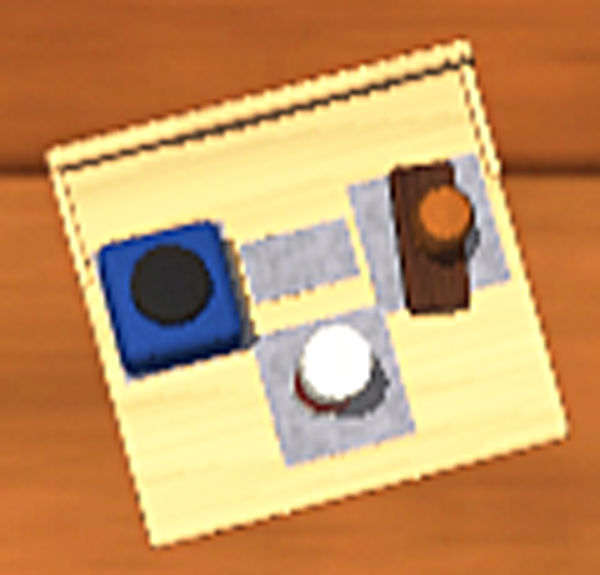

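View pics/f2.png

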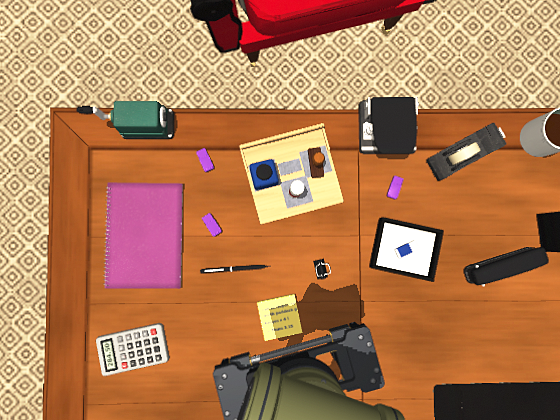

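The close crop shows bottle cap (172,286), glue stick (336,362) and stamp top (445,212), all within about 5 crop pixels (2 mm) of the start. The full view shows the eraser on the slips at (404,250), with the pen, clip and look-alikes unmoved.

```bash
python3 -c "
from h import *
print(get_time(),order.sign_off())"
```

```text
the job is handed in; nothing more can be done
70.4833 None
```

The job is done and handed in at about 70 s: the eraser lies flat on the slips in the memo tray, and the bottle, glue stick and stamp are back upright within about 2 mm of where they started.

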